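Clear a copper offcut from a T-slot fixture plate

TASK

A copper offcut is trapped in one slot of the fixture plate. Take the orange-handled scraper from the stand, lower its blade into that slot behind the offcut and push the offcut out of the slot's open end so that it drops into the blue tray, without touching it with the fingers. Leave the steel T-nut in the other slot where it is, and let go of the scraper standing upright in the slot with its collar on the plate.

Things in the scene. Friction and masses are not known exactly. Their poses are not given: they have to be found in the camera images.
- plate: Fixed aluminium T-slot plate, dark slots, 124 (x) x 180 (y) x 48 mm high. Origin: centre of its underside, on the bench; y runs along the slots to their open end; yaw within 0.25 rad of the world's. Two slots, centred at x = -31 and +31 mm, closed at y = -78, open at y = +90 mm: mouth 20 mm wide, lips 9 mm thick, under them a channel 34 mm wide, from 24 to 39 mm high.
- tray (a point): Centre of the floor of the blue catch tray fixed to the plate's open (+y) end, 128 mm along y from the plate's origin and 4 mm above the bench. Axes as the plate's. Inside 116 (x) x 76 mm (y), walls 20 mm high above its floor; the slots' floor ends at its edge, 20 mm above it. The scraper stands by itself in a slot if its handle is over 10 mm short of that edge.
- scraper_grip (a point): Centre of the scraper's upright orange square handle, 20 x 20 x 68 mm high. Below: steel collar 36 x 36 x 6 mm, underside 40 mm under this point; blade 10 (x) x 12 (y) x 21 mm, end 61 mm under it. x, y level. Stands in a grey stand 40 mm high (pockets 75 mm apart along y, 16 x 18 mm), by a blue driver and a green brush. In a slot the collar rests on the plate, this point 88 mm above the bench.
- offcut_mid (a point): Centre of the copper offcut, a bright reddish block 26 x 26 x 12 mm high, about 70 g, lying loose in the channel of either slot, too wide to lift out through the mouth; seen through it. Axes as the plate's to within 0.1 rad.
- tnut_mid (a point): Centre of the bright grey steel T-nut, 28 x 28 x 12 mm high, a black hole on top, lying loose in the channel of the other slot.
There are look-alikes about, which are no part of the job. Of the things that look like the part that bears scraper_grip, the smallest one is meant.

How it is judged:
On the way, in this order (a step that is already met when the one before it is completed fails the run):
1. the scraper's blade is down in the offcut's slot, behind the offcut (on its closed-end side) (z of scraper_grip in the frame of plate between 0.075 and 0.1 m and angle between scraper_grip's own z axis and vertical below 0.2 rad and x of scraper_grip in the frame of offcut_mid between -0.025 and 0.025 m and y of scraper_grip in the frame of offcut_mid between -0.13 and -0.01 m and y of offcut_mid in the frame of plate below 0.085 m), for 0.1 s.
2. the blade, still down in the slot, has pushed the offcut at least 30 mm (z of scraper_grip in the frame of plate between 0.075 and 0.1 m and angle between scraper_grip's own z axis and vertical below 0.2 rad and distance of offcut_mid from where it was at the start of the episode above 0.03 m and horizontal distance between scraper_grip and offcut_mid below 0.04 m), for 0.05 s.
At the end, for the whole second after the job is handed in: The offcut lies at rest in the blue tray (centre inside it, under 22 mm above the bench); the scraper stands released in a slot, upright to 0.2 rad, its collar on the plate (handle centre 75 to 100 mm above the bench); the T-nut is within 12 mm of its start (x of offcut_mid in the frame of tray between -0.06 and 0.06 m and y of offcut_mid in the frame of tray between -0.038 and 0.04 m and z of offcut_mid in the frame of tray below 0.018 m and linear speed of each of offcut, scraper below 0.03 m/s and z of scraper_grip in the frame of plate between 0.075 and 0.1 m and angle between scraper_grip's own z axis and vertical below 0.2 rad and x of scraper_grip in the frame of plate between -0.06 and 0.06 m and y of scraper_grip in the frame of plate between -0.09 and 0.1 m and distance of tnut_mid from where it was at the start of the episode below 0.012 m); the robot touches nothing.
It fails at once if the fingers touch the offcut (contact force between the fingers and offcut above 0.5 N).
It fails at once if the T-nut is shifted more than 12 mm (distance of tnut_mid from where it was at the start of the episode above 0.012 m).
It also fails if it takes over 43 s, if anything falls off the work surface, if the arm or the gripper's body presses on something with over 40 N, if the wrist force passes 120 N, or if a joint passes its speed limit or range.

ROBOT

A 7-joint arm with a two-finger parallel gripper is mounted at the origin on the work surface. World frame = base frame: x ahead of the robot, y to its left, z up, the work surface at z = 0. Lengths are in m, angles in rad, forces in N, time in s.
With the tool pointing down it reaches from about 0.425 to 0.875 m from the base axis. Payload 4.7 kg.
Tool frame: the origin (TCP) lies midway between the tips of the shut fingers; the grasp point (between the pads) lies 19 mm behind it; z points along the fingers, y is the direction in which the jaws open and shut (so a half turn about z gives the same grasp; the last joint's range is limited). The gripper opens to 87 mm and grips with 3 to 60 N. Pads are 19 mm wide; open, the fingers measure 117 mm over their backs; the gripper's body (75 mm by 190 mm) begins 51 mm behind the grasp point.
Start: joints at [1.254, 0.321, -0.07, 1.45, 0.023, 1.371, -0.057], TCP at [0.211, -0.615, 0.223] pointing down, gripper open.
Joint ranges: [-2.86, 2.86], [-0.3, 2.09], [-1.38, 1.24], [0.06, 2.45], [-1.56, 4.7], [0.09, 2.05], [-2.69, 2.69]. Speed limits (rad/s): [2.57, 2.57, 3.14, 3.14, 3.14, 3.14, 3.14].

INTERFACE

Orientations are given as a rotation vector (axis times angle).
In Python, from bench import get_state, eyes, job gives the robot as it stands. The module is installed in compiled form; this text tells all that it offers.
- The arm moves only by the shell command python3 -m jog 'ROWS' [FORCE]. ROWS is JSON, a list that holds one entry, the list of rows, each a list of 5 numbers: the opening, from 0 (shut) to 1 (fully open), then the shift along the tool's x, y, z in units of 40 mm (1.0 is 40 mm), then the turn about the tool's z in units of 5 degrees (1.0 is 5 degrees). In form: [[[jaw, dx, dy, dz, turn], ...]]. A call has 1 to 10 rows; each row shifts and turns the commanded pose from where the row before left it, along the tool's axes as they then stand; what a row does not reach is not made up. A row lasts 1/8 s, in which the tool goes at most 62.5 mm and 10.7 degrees, less where a joint would pass 70% of its speed; a pose out of reach is approached as far as the arm can. A call is refused whole if a number of a shift passes 1 or a number of a turn 1, either way. A call with a gripper value outside its range is refused whole. The fingers move at their own pace and stop on an object; FORCE is the grip in N (left out, the last holds). Time passes only in rows, so rows that do not move let the fingers close. It gives the time, the measured TCP pose, the force and the opening at its end, in the units of the state.
- get_state(): the state, without advancing time (a new reading comes with each control period).
- eyes.get_image(name): name is "scene" or "top"; returns (picture, depth): 400x640x3 uint8, red, green, blue; 400x640 float32, m along the optical axis (not along the pixel's ray), 0 where there is no reading.
- eyes.camera_params(name): a dict with "camera_matrix" (3x3 intrinsics, pixels), "pose" (4x4, takes a point from camera to world coordinates). Camera axes: x right, y down, z forward; pixel columns grow to the right and rows downward; lengths in m; the calibration is good to about 2 mm. A picture is of the moment at which its call begins. camera_params takes no time and is no camera call.
- job.close_job(): hands the job in, once; it reports no verdict.
The state is a dict: "time": time; "joint_positions": joint angles; "qd": joint speeds; "joint_torque": joint torques, N m; "position": TCP position; "tool_rot": TCP orientation; "ft_force": force on the tool from outside, world axes, zero at the start; "torque": the same for the moment, N m; "grip_width": opening from 0.0 (shut) to 1.0 (fully open).
Only numpy, scipy, OpenCV 4.12 (cv2) and the standard library are available. Lean on these libraries where they do the work, as an engineer would, in place of code of your own. Each camera call takes 0.05 s, during which the arm holds its last target. There are 200 camera calls.

## Working session

There is one attempt and no reset: what is moved stays moved. The work goes in short steps, Python scripts to look and compute and a shell command to move; the robot and the scene stay as the last step left them, time stands still between calls to the robot, and variables do not carry over. Pictures are saved under pics/ and viewed, about 8 in all and at most 12, crops included, and the job is handed in when it is done.

```bash
mkdir -p pics
cat > h.py <<'E'
import numpy as np, cv2
from bench import get_state, eyes, job
def grab(n):
    im,d=eyes.get_image(n); p=eyes.camera_params(n)
    return im,d,np.array(p["camera_matrix"]),np.array(p["pose"])
def ray(K,T,u,v,z):
    r=T[:3,:3]@np.linalg.inv(K)@np.array([u,v,1.]); o=T[:3,3]
    return o+r*(z-o[2])/r[2]
def pts(d,K,T):
    v,u=np.mgrid[:d.shape[0],:d.shape[1]]
    c=np.stack([(u-K[0,2])/K[0,0]*d,(v-K[1,2])/K[1,1]*d,d],-1)
    return c@T[:3,:3].T+T[:3,3]
def save(n,im): cv2.imwrite('pics/'+n+'.png',im[...,::-1])
E
python3 - <<'E'
from h import *
for n in("top","scene"):
    im,d,K,T=grab(n); save(n+'0',im); np.savez(n+'0.npz',im=im,d=d,K=K,T=T); print(n,K[0,0],T.round(3).tolist())
s=get_state();print(s)
E
```

```text
top 448.11996739396244 [[0.018, -0.981, 0.192, 0.342], [-1.0, -0.023, -0.022, -0.076], [0.026, -0.191, -0.981, 1.035], [0.0, 0.0, 0.0, 1.0]]
scene 495.2737620274696 [[-0.638, 0.574, -0.514, 1.079], [0.77, 0.477, -0.423, 0.376], [0.002, -0.666, -0.746, 0.867], [0.0, 0.0, 0.0, 1.0]]
{'time': 0.1, 'joint_positions': array([ 1.25408188,  0.32175555, -0.07008808,  1.45155158,  0.02258158,
        1.37081374, -0.05689574]), 'qd': array([ 0.00043685, -0.00036765,  0.00136583, -0.00227556, -0.001229  ,
        0.00223859,  0.00152145]), 'joint_torque': array([-5.85068465e-04, -4.92571807e+01, -4.06141123e-01, -3.13399351e+01,
       -6.42345124e-02,  3.95269110e-02,  1.18883095e-04]), 'position': array([ 0.21092793, -0.6142946 ,  0.22156729]), 'tool_rot': array([-3.09702551e+00, -5.17044209e-01,  5.65733102e-04]), 'ft_force': array([-0.73807537, -0.36926168,  0.73545589]), 'torque': array([-0.01442818,  0.01448424, -0.01074145]), 'grip_width': 0.998959450684219}
```

View pics/top0.png

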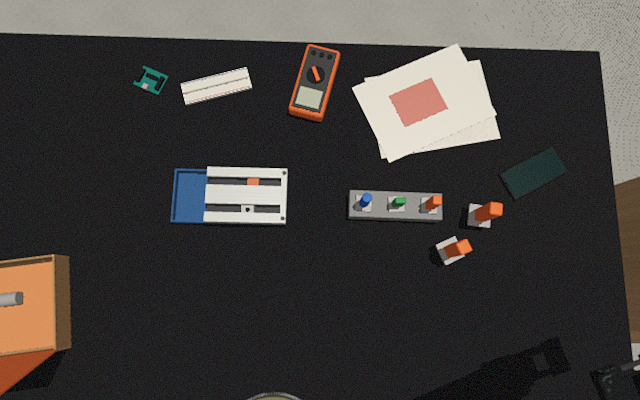

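View pics/scene0.png

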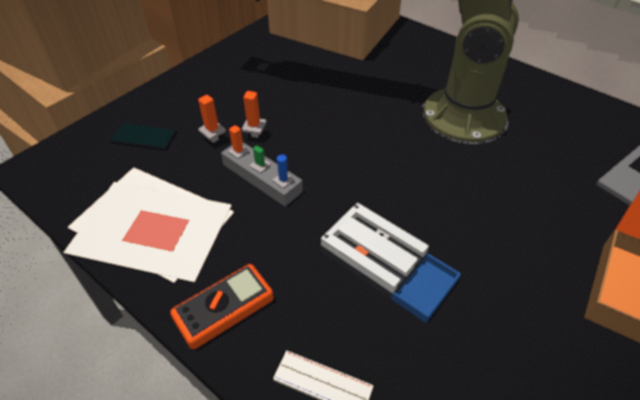

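Run:
```python
from h import *
for n in("top","scene"):
    f=np.load(n+'0.npz'); im,d,K,T=[f[k] for k in('im','d','K','T')]
    P=pts(d,K,T); hsv=cv2.cvtColor(im,cv2.COLOR_RGB2HSV); H,S,V=cv2.split(hsv)
    x,y,z=P[...,0],P[...,1],P[...,2]
    box=(slice(150,240),slice(160,300)) if n=="top" else (slice(195,325),slice(310,465))
    m=np.zeros(d.shape,np.uint8)
    m[box]=((S<60)&(V>110)&(d>0)&(abs(z-.048)<.008))[box]
    print(n,'plate z',np.median(z[m>0]),m.sum())
    v,u=np.nonzero(m); W=np.array([ray(K,T,a,b,.048)[:2] for a,b in zip(u,v)])
    r=cv2.minAreaRect(W.astype(np.float32)*1000);print(r)
    m2=np.zeros(d.shape,np.uint8); m2[box]=((H>100)&(H<125)&(S>120))[box]
    for nm,mask,zz in(('off',((H<12)|(H>172))&(S>100)&(V>90),.036),):
        q=np.zeros(d.shape,np.uint8); q[box]=mask[box]
        k,l,st,c=cv2.connectedComponentsWithStats(q)
        for i in range(1,k):
            if st[i,4]>8: print(nm,st[i],c[i],ray(K,T,*c[i],zz).round(4))
    # orange things
    o=(((H<14)&(S>150)&(V>120))&(d>0)).astype(np.uint8)
    k,l,st,c=cv2.connectedComponentsWithStats(o)
    for i in range(1,k):
        if st[i,4]>60 and st[i,4]<700:
            s=l==i; zt=np.percentile(z[s],95); t=s&(z>zt-.006)
            print('orange',st[i],'ztop',zt.round(4),'xy top',x[t].mean().round(4),y[t].mean().round(4),t.sum(),'yspan',np.ptp(y[t]).round(3),'zmin',z[s].min().round(3))
    # stand top
    sb=np.zeros(d.shape,bool); sb[(slice(180,230),slice(340,450)) if n=="top" else (slice(120,210),slice(215,310))]=1
    t=sb&(abs(z-.04)<.005)&(S<60)
    print('stand',cv2.minAreaRect(P[t][:,:2].astype(np.float32)*1000))
f=np.load('top0.npz');a=cv2.resize(f['im'][155:235,165:300],None,fx=5.5,fy=5.5,interpolation=cv2.INTER_CUBIC);save('crop0',a)
```

```text
top plate z 0.0472279833645064 3167
((542.2294921875, 78.74391174316406), (180.26072692871094, 125.30500030517578), 89.99391174316406)
off [247 178  13   7  87] [252.72413793 180.96551724] [0.5751 0.0648 0.036 ]
orange [311  66   9  15  66] ztop 0.0486 xy top 0.8405 -0.0714 54 yspan 0.02 zmin 0.037
orange [426 196  16  13 107] ztop 0.1142 xy top 0.5264 -0.3346 80 yspan 0.02 zmin 0.038
orange [475 202  28  19 232] ztop 0.1318 xy top 0.5079 -0.4516 155 yspan 0.026 zmin -0.005
orange [455 239  18  16 189] ztop 0.1319 xy top 0.4274 -0.3809 168 yspan 0.033 zmin -0.002
stand ((528.8353271484375, -260.2510070800781), (210.87928771972656, 60.89590072631836), 88.83447265625)
scene plate z 0.04631671635239376 3448
((545.893310546875, 79.33577728271484), (181.5513153076172, 129.0138397216797), 89.79759979248047)
off [355 245  14  11  78] [361.5        249.74358974] [0.568  0.0663 0.036 ]
orange [243  91  16  35 391] ztop 0.13 xy top 0.4305 -0.3799 88 yspan 0.03 zmin -0.006
orange [198  95  20  36 437] ztop 0.1294 xy top 0.5114 -0.4499 100 yspan 0.032 zmin -0.005
orange [229 125  14  27 243] ztop 0.1127 xy top 0.5294 -0.3336 61 yspan 0.022 zmin -0.004
orange [615 192  25  47 615] ztop 0.1328 xy top 0.1841 0.4483 53 yspan 0.012 zmin 0.0
orange [210 291  13  18 118] ztop 0.0487 xy top 0.8406 -0.0715 88 yspan 0.021 zmin 0.035
stand ((511.7086486816406, -296.50604248046875), (296.3708190917969, 141.447021484375), 64.08792114257812)
```

View pics/crop0.png

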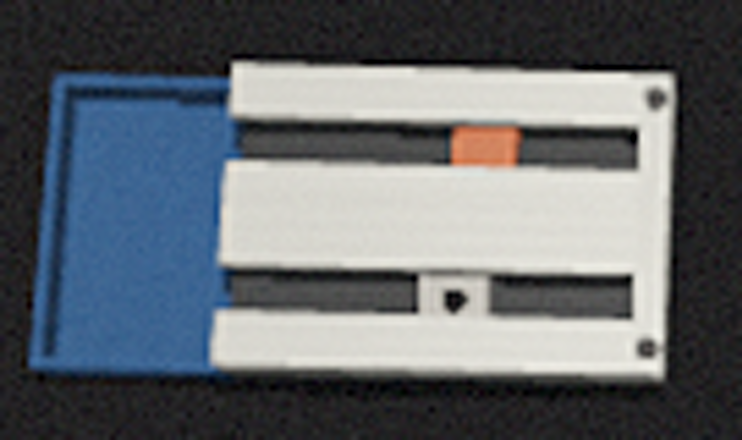

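The top view shows the plate at about (245,195), with the offcut at (253,181) in its +x slot and the T-nut at (247,209). The stand scraper is at (432,202), with larger look-alikes at (488,212) and (458,250).

From both views I estimate:
- **Plate:** centre (0.544, 0.079), yaw about 0.
- **Offcut:** y about 0.065.
- **Handle:** (0.528, -0.334), top at 0.114.

First I'll turn the jaws onto world y, then travel.

```bash
python3 -m jog '[[[0.7,0,0,0,1],[0.7,0,0,0,1],[0.7,0,0,0,1],[0.7,0,0,0,0.78],[0.7,0.8,-0.7,0,0],[0.7,0.8,-0.7,0,0],[0.7,0.8,-0.7,0,0],[0.7,0.8,-0.7,0,0],[0.7,0.8,-0.7,0,0],[0.7,0,0,0,0]]]' 30
```

```text
time: 1.35
position: [0.375, -0.4707, 0.2222]
tool_rot: [-3.139, -0.014, -0.002]
ft_force: [-0.2, -0.1, 0.6]
grip_width: 0.702
```

```bash
python3 -m jog '[[[0.7,0.76,-0.68,0,0.1],[0.7,0.76,-0.68,0,0],[0.7,0.76,-0.68,0,0],[0.7,0.76,-0.68,0,0],[0.7,0.77,-0.68,0,0],[0.7,0,0,0.5,0],[0.7,0,0,0.5,0],[0.7,0,0,0,0],[0.7,0,0,0,0]]]'
python3 - <<'E'
from h import *
a,*_=grab("scene");b,*_=grab("top")
A=cv2.resize(a[60:220,150:330],None,fx=3,fy=3);B=cv2.resize(b[160:260,340:480],None,fx=3.4,fy=3.4)
B=cv2.resize(B,(int(B.shape[1]*480/B.shape[0]*.4),480)) if 0 else cv2.copyMakeBorder(B[:,:260],0,480-B.shape[0],0,0,cv2.BORDER_CONSTANT)
save('c1',np.hstack([A,B]))
E
```

```text
time: 2.48
position: [0.5233, -0.3409, 0.1826]
tool_rot: [3.141, -0.016, -0.0]
ft_force: [0.6, 0.1, 0.3]
grip_width: 0.699
```

View pics/c1.png

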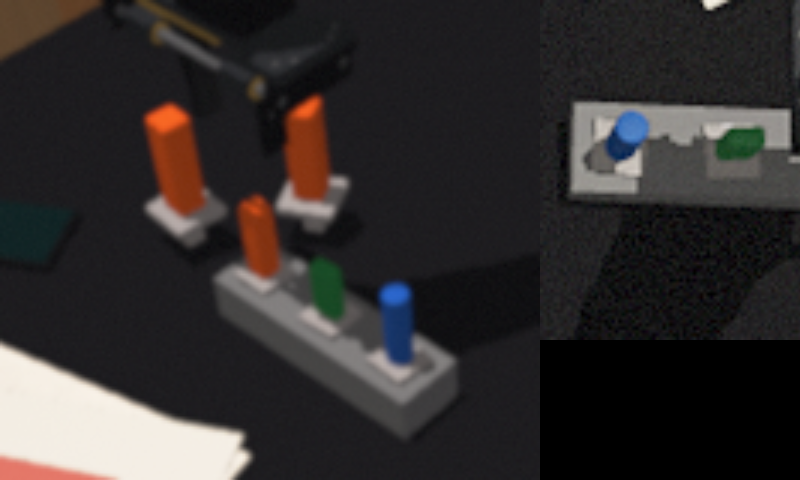

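The scraper stands in its pocket at crop (257,240), and a fingertip is visible above it. I'll correct by 5 and 7 mm and descend.

```bash
python3 -m jog '[[[0.7,0.12,-0.17,0,-0.1],[0.7,0,0,0.65,0],[0.7,0,0,0.65,0],[0.7,0,0,0.65,0],[0.7,0,0,0.65,0],[0.7,0,0,0,0],[0.7,0,0,0,0]]]'
```

```text
time: 3.45
position: [0.5301, -0.3329, 0.0799]
tool_rot: [3.141, 0.002, 0.003]
ft_force: [0.6, -0.4, 0.4]
grip_width: 0.699
```

```bash
python3 -m jog '[[[0,0,0,0,0],[0,0,0,0,0],[0,0,0,0,0],[0,0,0,0,0],[0,0,0,0,0],[0,0,0,0,0]]]' 30
```

```text
time: 4.2
position: [0.529, -0.3331, 0.0786]
tool_rot: [3.141, 0.001, 0.0]
ft_force: [-0.6, -0.9, 0.6]
grip_width: 0.224
```

```bash
python3 -m jog '[[[0,0,0,-0.3,0],[0,0,0,-0.6,0],[0,0,0,-0.8,0],[0,0,0,-0.3,0],[0,0.3,-0.9,0,0],[0,0.3,-0.9,0,0],[0,0.3,-0.9,0,0],[0,0.23,-0.9,0,0],[0,0,-0.9,0,0],[0,0,0,0,0]]]'
```

```text
time: 5.45
position: [0.5742, -0.1478, 0.1582]
tool_rot: [-3.139, -0.012, 0.001]
ft_force: [-0.1, -0.6, -1.9]
grip_width: 0.227
```

```bash
python3 -m jog '[[[0,0,-0.9,0,0],[0,0,-0.9,0,0],[0,0,-0.9,0,0],[0,0,-0.9,0,0],[0,0,-0.9,0,0],[0,0,0,0,0],[0,0,0,0,0]]]'
python3 - <<'E'
from h import *
a,_,K,T=grab("scene");b,*_=grab("top");np.savez('s2.npz',im=a,K=K,T=T)
A=cv2.resize(a[110:310,290:460],None,fx=2.5,fy=2.5);B=cv2.resize(b[130:255,180:290],None,fx=3.4,fy=4)
save('c2',np.hstack([A,B[:500]]))
E
```

```text
time: 6.32
position: [0.5738, 0.0255, 0.1582]
tool_rot: [3.14, -0.001, -0.001]
ft_force: [-0.2, -1.5, -1.4]
grip_width: 0.229
```

View pics/c2.png

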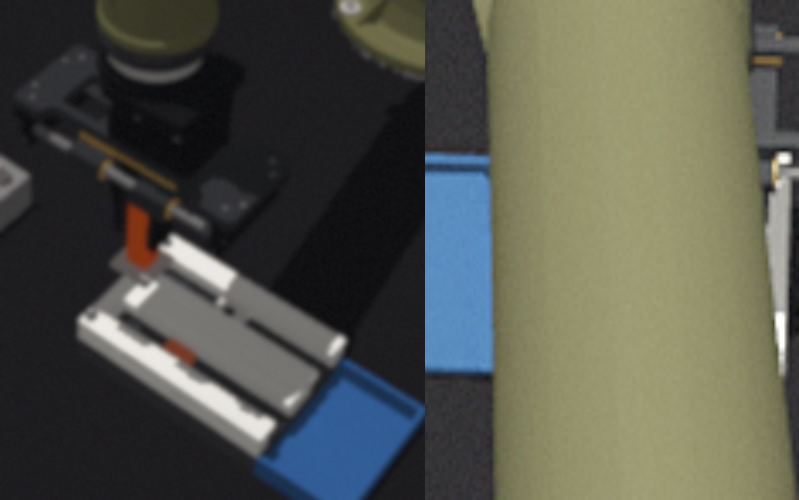

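The scraper hangs upright over the plate at crop (140,240), and the offcut is at (180,350). Before lowering, I'll measure the slot mouth and the held handle in the same camera.

Run:
```python
from h import *
def rect(f):
    K,T=f['K'],f['T']; 
    w=np.array([[.47,-.03],[.62,-.03],[.62,.18],[.47,.18]]) # x,y
    Ti=np.linalg.inv(T); src=[]
    for x,y in w:
        c=K@(Ti@[x,y,.048,1])[:3]; src.append(c[:2]/c[2])
    dst=np.float32([[0,0],[300,0],[300,420],[0,420]])
    return cv2.warpPerspective(f['im'],cv2.getPerspectiveTransform(np.float32(src),dst),(300,420),flags=cv2.INTER_CUBIC)
t=rect(np.load('top0.npz')); s=rect(np.load('scene0.npz')); save('c3',np.hstack([t,s]))
for n,r in(('top',t),('scene',s)):
    g=r.mean(2)
    for y in(.015,.03,.045,.1,.13):
        p=g[int((y+.03)*2000)-4:int((y+.03)*2000)+5].mean(0); h=110
        e=[(.47+(i+(p[i]-h)/(p[i]-p[i+1]))/2000).__round__(4) for i in range(299) if (p[i]-h)*(p[i+1]-h)<0]
        print(n,y,e)
f=np.load('s2.npz');im,K,T=f['im'],f['K'],f['T'];H,S,V=cv2.split(cv2.cvtColor(im,cv2.COLOR_RGB2HSV))
m=np.zeros(H.shape,bool);m[190:216,330:360]=((H<14)&(S>140)&(V>60))[190:216,330:360]
Ti=np.linalg.inv(T)
pos=get_state()['position']
for v in range(196,214,3):
    u=np.nonzero(m[v])[0]
    if len(u)==0: continue
    uc=(u.min()+u.max())/2
    r=T[:3,:3]@np.linalg.inv(K)@np.array([uc,v,1.]);o=T[:3,3]
    k=(pos[1]-o[1])/r[1];p=o+k*r; print(v,u.min(),u.max(),'x,z at y=tcp',p.round(4))
```

```text
top 0.015 [np.float64(0.4778), np.float64(0.5023), np.float64(0.5193), np.float64(0.5639), np.float64(0.5811), np.float64(0.6047)]
top 0.03 [np.float64(0.4781), np.float64(0.502), np.float64(0.5193), np.float64(0.5644), np.float64(0.5811), np.float64(0.6048)]
top 0.045 [np.float64(0.4779), np.float64(0.5024), np.float64(0.5191), np.float64(0.5646), np.float64(0.5808), np.float64(0.6044)]
top 0.1 [np.float64(0.4781), np.float64(0.502), np.float64(0.5197), np.float64(0.564), np.float64(0.5813), np.float64(0.6049)]
top 0.13 [np.float64(0.4782), np.float64(0.5027), np.float64(0.5194), np.float64(0.5646), np.float64(0.581), np.float64(0.6046)]
scene 0.015 [np.float64(0.4779), np.float64(0.5084), np.float64(0.5188), np.float64(0.5692), np.float64(0.5809), np.float64(0.6162)]
scene 0.03 [np.float64(0.4781), np.float64(0.5085), np.float64(0.5186), np.float64(0.5689), np.float64(0.5806), np.float64(0.6163)]
scene 0.045 [np.float64(0.4781), np.float64(0.5085), np.float64(0.5188), np.float64(0.5693), np.float64(0.5807), np.float64(0.6165)]
scene 0.1 [np.float64(0.4782), np.float64(0.5083), np.float64(0.5189), np.float64(0.5692), np.float64(0.5808), np.float64(0.6162)]
scene 0.13 [np.float64(0.4783), np.float64(0.5083), np.float64(0.519), np.float64(0.5689), np.float64(0.5811), np.float64(0.6161)]
196 340 349 x,z at y=tcp [0.5809 0.025  0.183 ]
199 340 349 x,z at y=tcp [0.5803 0.025  0.1741]
202 340 348 x,z at y=tcp [0.5813 0.025  0.1665]
205 340 348 x,z at y=tcp [0.5808 0.025  0.1574]
208 340 348 x,z at y=tcp [0.5802 0.025  0.1481]
211 341 352 x,z at y=tcp [0.5712 0.025  0.1309]
```

View pics/c3.png

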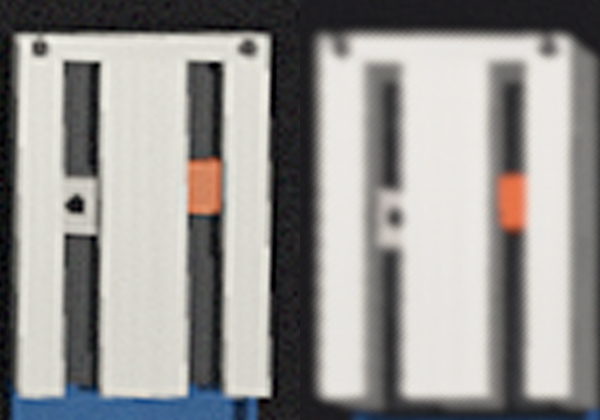

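Both views put the +x slot at about x = 0.5725 and the handle within about 1 mm of it. The blade has 5 mm clearance each side, so I'll lower it and watch the force.

```bash
python3 -m jog '[[[0,-0.02,0,0.6,0],[0,0,0,0.5,0],[0,0,0,0,0]]]'; python3 -m jog '[[[0,0,0,0.2,0],[0,0,0,0.2,0],[0,0,0,0.2,0],[0,0,0,0,0]]]'
```

```text
time: 6.8
position: [0.5715, 0.0262, 0.1124]
tool_rot: [3.141, -0.0, -0.007]
ft_force: [-0.1, -0.5, -1.3]
grip_width: 0.23
time: 7.3
position: [0.5725, 0.0272, 0.0897]
tool_rot: [3.142, 0.002, -0.002]
ft_force: [0.7, -0.7, 0.2]
grip_width: 0.23
```

```bash
python3 -m jog '[[[0,0,-0.2,0,0],[0,0,-0.2,0,0],[0,0,-0.2,0,0],[0,0,-0.2,0,0],[0,0,-0.2,0,0],[0,0,-0.2,0,0],[0,0,-0.2,0,0],[0,0,0,0,0]]]'
python3 - <<'E'
from h import *
a,*_=grab("scene");save('c4',cv2.resize(a[150:330,300:470],None,fx=3,fy=3,interpolation=cv2.INTER_CUBIC))
E
```

```text
time: 8.3
position: [0.5729, 0.0847, 0.0905]
tool_rot: [-3.141, -0.004, 0.0]
ft_force: [-0.5, -0.4, -0.7]
grip_width: 0.23
```

View pics/c4.png

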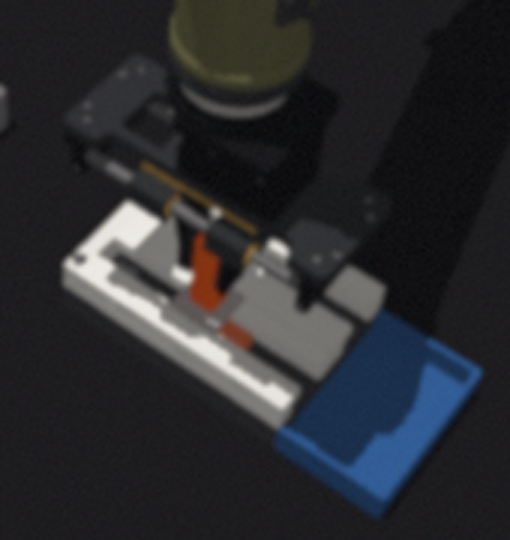

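The blade is in the slot and the offcut, at crop (238,335), is moving ahead of it. I'll keep pushing past the edge.

```bash
python3 -m jog '[[[0,0,-0.2,0.03,0],[0,0,-0.2,0,0],[0,0,-0.2,0,0],[0,0,-0.2,0,0],[0,0,-0.2,0,0],[0,0,-0.2,0,0],[0,0,-0.2,0,0],[0,0,-0.2,0,0],[0,0,-0.2,0,0],[0,0,0,0,0]]]';python3 -m jog '[[[0,0,-0.2,0,0],[0,0,-0.2,0,0],[0,0,-0.2,0,0],[0,0,0,0,0],[0,0,0,0,0]]]'
python3 - <<'E'
from h import *
a,*_=grab("scene");save('c5',cv2.resize(a[150:330,300:470],None,fx=3,fy=3,interpolation=cv2.INTER_CUBIC))
E
```

```text
time: 9.6
position: [0.5728, 0.1566, 0.0894]
tool_rot: [-3.141, -0.004, -0.0]
ft_force: [-0.3, 0.4, -0.5]
grip_width: 0.227
time: 10.22
position: [0.573, 0.1791, 0.0892]
tool_rot: [3.141, 0.002, -0.0]
ft_force: [-0.1, -0.9, -1.3]
grip_width: 0.225
```

View pics/c5.png

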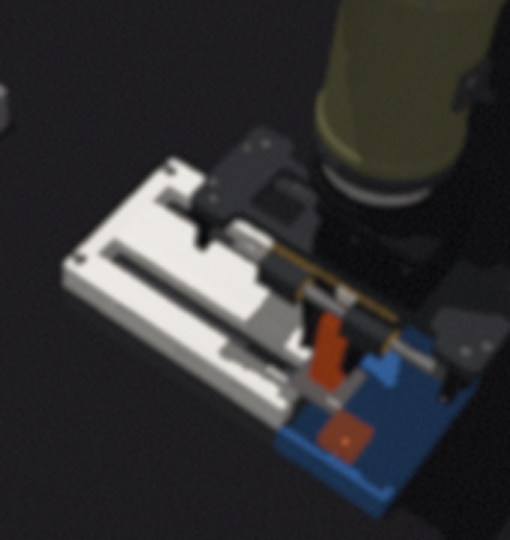

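The offcut lies in the tray at crop (345,437). I'll retract, seat the collar, and release.

```bash
python3 -m jog '[[[0,0,0.3,0,0],[0,0,0.3,0,0],[0,0,0.3,0,0],[0,0,0.3,0,0],[0,0,0.3,0,0],[0,0,0.2,0,0],[0,0,0,0,0],[0,0,0,0.05,0],[0,0,0,0.02,0],[0,0,0,0,0]]]'
```

```text
time: 11.52
position: [0.5728, 0.112, 0.0866]
tool_rot: [-3.141, -0.003, 0.0]
ft_force: [-1.0, 0.5, 0.4]
grip_width: 0.224
```

```bash
python3 -m jog '[[[0.15,0,0,0.02,0],[0.3,0,0,0,0],[0.4,0,0,0,0],[0.6,0,0,0,0],[0.6,0,0,0,0],[0.6,0,0,0,0],[0.6,0,0,0,0]]]' && python3 -m jog '[[[0.6,0,0,-0.3,0],[0.6,0,0,-0.5,0],[0.6,0,0,-0.8,0],[0.6,0,0,-0.8,0],[0.6,-0.5,0.8,-0.8,0],[0.6,-0.5,0.9,0,0],[0.6,-0.5,0.9,0,0],[0.6,-0.5,0.9,0,0],[0.6,0,0.9,0,0],[0.6,0,0.9,0,0]]]'; python3 -m jog '[[[0.6,0,0.9,0,0],[0.6,0,0.9,0,0],[0.6,0,0.9,0,0],[0.6,0,0,0,0],[0.6,0,0,0,0]]]'
python3 - <<'E'
from h import *
a,*_=grab("scene");b,d,K,T=grab("top")
A=cv2.resize(a[170:330,310:470],None,fx=2.5,fy=2.5);B=cv2.resize(b[155:235,160:300],(560,400)) [:,:390]
B=cv2.resize(b[155:235,160:300],None,fx=2.8,fy=2.8);B=cv2.copyMakeBorder(B,0,400-B.shape[0],0,0,cv2.BORDER_CONSTANT)
save('c6',np.hstack([A,B]))
P=pts(d,K,T);H,S,V=cv2.split(cv2.cvtColor(b,cv2.COLOR_RGB2HSV));m=np.zeros(H.shape,bool);m[150:240,160:300]=(((H<14)&(S>100)&(V>80))&(d>0))[150:240,160:300]
k,l,st,c=cv2.connectedComponentsWithStats(m.astype(np.uint8))
for i in range(1,k):
    if st[i,4]>10:q=P[l==i];print(st[i],'xyz',np.median(q,0).round(4),'zmax',np.percentile(q[:,2],95).round(4))
E
```

```text
time: 12.4
position: [0.573, 0.1112, 0.0857]
tool_rot: [3.141, 0.001, -0.0]
ft_force: [1.0, -0.1, -0.5]
grip_width: 0.598
time: 13.65
position: [0.4935, -0.1019, 0.2159]
tool_rot: [3.14, 0.002, 0.005]
ft_force: [-0.7, 0.3, -0.8]
grip_width: 0.601
time: 14.28
position: [0.4938, -0.2081, 0.2149]
tool_rot: [-3.141, -0.002, -0.002]
ft_force: [0.1, -0.5, -0.5]
grip_width: 0.6
[220 170  15  15 172] xyz [0.5655 0.109  0.1093] zmax 0.1232
[189 178  13  12 128] xyz [0.572  0.1998 0.0152] zmax 0.0185
```

View pics/c6.png

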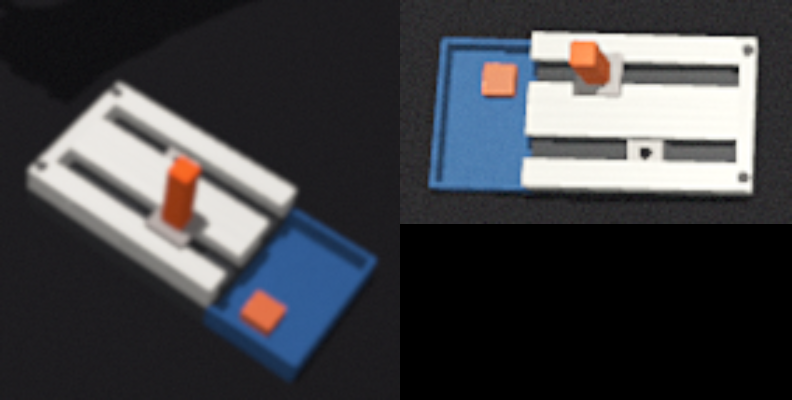

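The last picture shows the offcut flat in the tray at (498,79). The scraper stands upright with its collar on the plate at (590,65), the T-nut is unmoved at (645,152), and the arm is clear.

```bash
python3 -c "
from bench import job; print(job.close_job())"
```

```text
the job is handed in; nothing more can be done
None
```

I took the small orange scraper from the stand, lowered its blade into the +x slot behind the offcut, and pushed the offcut out of the open end into the tray. I then drew the scraper back about 65 mm, seated its collar, released it and moved the arm clear. The job was handed in at about 14.4 s of the 43 s allowed.

My last checks, from the final pictures:
- **Offcut:** it lies flat in the tray at about (0.572, 0.200), with its top at about 0.016 to 0.018 m.
- **Scraper:** it stands upright in the slot, with its handle top at about 0.123 m (0.122 m expected with the collar on the plate). Its y is about 0.11, well short of the slot's edge.
- **T-nut:** it looks unmoved by eye; I did not measure its position at the end.
- **Forces:** the wrist readings printed after each move stayed within about 2 N per axis.

No check failed. The two cameras differed by about 3 mm on the handle and plate positions, so I averaged them; the slot's clearance was enough for that.

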